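# Pin the sample rack and hold it against the sprung stop

### The job

The tube rack lies loose on the shaker platform with its pin hole over the platform's hole. Fit the orange-headed retaining pin from its blue stand fully down through both and let go of it, then push on the red block to swing the rack round against the yellow sprung stop, gently, and finish while still holding it there with a steady push of about 10 newtons (stop pushed in about half of its 20 mm travel), so that a colleague can screw the rack down. Leave everything else on the bench where it is.

Things in the scene. Friction and masses are not known exactly. Their poses are not given: they have to be found in the camera images.
- platform: fixed aluminium plate 270 (x) x 340 (y) x 18 mm on the bench. Origin: centre of its underside; x towards the side with the blue stop housing, y along its length, z up. Position and yaw vary. The housing (50 x 75 mm, top 68 mm above the bench) is centred at x +98, y +100 mm. Two loose thumbscrews, 28 mm high, stand near its corner, x -100, y -145 to -95 mm
- pin_hole (a point): mouth of the plate's 10 mm through hole, on the platform's top face at platform x 0, y -115, z +18 mm; axes as the platform's
- rack: loose rack, 0.4-0.75 kg, on the platform: white 90 x 190 mm top with capped tubes. Origin: centre of the 11 mm hole in its 8 mm thick steel tab, underside; starts within 1 mm of the plate's hole. y runs from the hole along the rack (body y +45 to +235, x +-46 mm); caps to z 64 mm. Starts turned 0.12-0.30 rad anticlockwise from the platform, off the stop; square with it when the stop is half in
- push_plate (a point): middle of the outer face of the red push block (face 64 mm long in y, z 4 to 48 mm), 16 mm proud of the rack's side near its free end: rack x -62, y +203, z +26 mm. Push here; it swings in an arc about the pin, to platform +x and up to 28 mm to +y. A steel strike plate (x +46, y +191 to +235 mm) on the far side meets the stop: 108 mm between the two faces
- stop (a joint): travel of the yellow sprung stop, m: 0 out, 0.020 fully in (along platform +x). Spring 1.0 N per mm, so 0.010 is 10 N on the stop. The rack stands on smooth glides (friction 0.12) and slides with about 1 N if not pressed down. The stop springs out again if the push is let off
- stop_face (a point): middle of the yellow stop pad's face (44 x 44 mm), which looks to platform -x; out, it stands at platform x +35, y +100, z +45 mm
- pin: loose retaining pin, 60 mm long, 35 g, upright in its stand. Origin: centre of its lower tip; z up along the pin. Steel shank 8 mm diameter, 22 mm long with a chamfered tip; dark collar 22 mm diameter, z 22 to 26 mm; orange round knob 18 mm diameter, z 26 to 60 mm. Fully home, the collar lies on the rack's tab and the tip is 14 mm below the platform's top face (4 mm above the bench)
- pin_tip (a point): the pin's lower tip (its origin)
- pin_grip (a point): where to grip the orange knob, on the pin's axis 49 mm above its tip
- pin_stand: fixed blue block 64 x 64 x 30 mm with a 10.5 mm hole in the middle that holds the pin, tip 8 mm above the bench. Origin: centre of its underside. It stands to the robot's left, nearer or farther than the tip box
- tip_box: bystander: white box of orange pipette tips 85 x 120 x 65 mm; origin: centre of its underside
- thumbscrew1: bystander: steel thumbscrew standing head down on the platform; origin: centre of its underside
- thumbscrew2: bystander: the other thumbscrew, likewise
- beaker: bystander: glass beaker, 72 mm wide, 90 mm high, to the robot's right; origin: centre of its underside
- pipette: bystander: white and red pipette lying on the bench to the right, 250 mm long along its x; origin near its middle, at bench level

How it is judged (in metres and radians):
On the way, in this order (a step that is already met when the one before it is completed fails the run):
1. the pin stands fully home through the rack's tab and the platform, and is let go (z of pin_tip in the frame of pin_hole below -0.0105 m and horizontal distance between pin_tip and pin_hole below 0.0045 m and angle between pin's own z axis and vertical below 0.2 rad and contact force between the fingers and pin below 0.1 N), for 0.2 s.
2. with the pin in, the rack has been swung against the stop and pushes it in (z of pin_tip in the frame of pin_hole below -0.0105 m and horizontal distance between pin_tip and pin_hole below 0.0045 m and angle between pin's own z axis and vertical below 0.2 rad and value of joint stop above 0.003 m), for 0.2 s.
At the end, for the whole second after the job is handed in: Pin home (tip over 10.5 mm below the plate top, within 4.5 mm of the hole, upright), not touched; rack flat, at rest, square within 0.08 rad, its hole within 6 mm of the plate's; robot pushes the rack over 3 N, plate or stop under 3 N; stop 6 to 14 mm (N) in through the last second (all of step 1 and value of joint stop between 0.006 and 0.014 m and contact force between any of the fingers, the arm and rack above 3 N and contact force between each of the arm, the fingers and platform below 3 N and horizontal distance between rack and pin_hole below 0.006 m and angle between the x axis of rack and the x axis of platform, either way round below 0.08 rad and angle between rack's own z axis and vertical below 0.06 rad and linear speed of rack below 0.01 m/s); the arm keeps its last pose, push and grip.
It fails at once if the stop is driven in to its limit (over 18 mm, 18 N) (value of joint stop above 0.018 m).
It fails at once if the rack is tipped up (angle between rack's own z axis and vertical above 0.2 rad).
It fails at once if another thing on the bench is disturbed (moved over 20 mm) (distance of any of tip_box, thumbscrew1, thumbscrew2, beaker, pipette from where it was at the start of the episode above 0.02 m).
It also fails if it takes over 64 s, if anything falls off the work surface, if the arm or the gripper's body presses on something with over 40 N, if the wrist force passes 120 N, or if a joint passes its speed limit or range.

### The arm

A 6-joint arm with a two-finger parallel gripper is mounted at the origin on the work surface. World frame = base frame: x ahead of the robot, y to its left, z up, the work surface at z = 0. Lengths are in mm, angles in degrees, forces in N, time in s.
With the tool pointing down it reaches from about 300 to 850 mm from the base axis. Payload 4.2 kg.
Tool frame: the origin (TCP) lies at the very end of the fingers, on their centre line; the grasp point (between the pads) lies 19 mm behind it; x points along the fingers, z is the direction in which the jaws open and shut, and the axes are right-handed (so a half turn about x gives the same grasp; the last joint's range is limited). The gripper opens to 91 mm and grips with 3 to 60 N. Pads are 32 mm wide; open, the fingers measure 118 mm over their backs; the gripper's body (76 mm by 178 mm) begins 60 mm behind the grasp point.
Start: joints at [-69.099, 18.312, 89.639, -0, 72.044, -1.146], TCP at [215.844, -532.968, 213.976] pointing down, gripper open.
Joint ranges: [-177.97, 177.97], [-48.28, 115.42], [12.27, 149.76], [-77.06, 257.06], [2.81, 150.46], [-146.56, 146.56]. Speed limits (degrees/s): [147.25, 147.25, 180, 180, 180, 180].

### API

Orientations are given as [roll, pitch, yaw] about the fixed x, y, z axes, in that order (R = Rz(yaw) Ry(pitch) Rx(roll)).
In Python, from workcell import state, grab_frame, camera_info, env, search_frame, place_of gives the robot as it stands.
- The arm moves only by the tool drive_tool, never from a script. Its argument "plan" is a list of rows, each a list of 7 numbers: the turn, a rotation vector about the world's x, y, z in degrees, then the shift along the world's x, y, z in mm, then the finger opening in mm, from 0 to 91.2. In form: [[wx, wy, wz, dx, dy, dz, jaw], ...]. A call has 1 to 10 rows; each row is the pose to reach, as a shift and turn from the pose measured when the call began; what a row does not reach only later rows make up. A row lasts 1/8 s, in which the tool goes at most 62.5 mm and 10.7 degrees, less where a joint would pass 70% of its speed; a pose out of reach is approached as far as the arm can. A call with a gripper value outside its range is refused whole. The fingers move at their own pace and stop on an object; "grip_force" is the grip in N (left out, the last holds). Time passes only in rows, so rows that repeat a pose let the fingers close. It gives the time, the measured TCP pose, the force and the opening at its end, in the units of the state.
- state(): the state, without advancing time (a new reading comes with each control period).
- grab_frame(name): name is "scene" or "top"; returns the picture (480x640x3 uint8, red, green, blue); there is no depth.
- camera_info(name): a dict with "intrinsics" (3x3 intrinsics, pixels), "origin" and "orientation" of the camera in the world. Camera axes: x right, y down, z forward; pixel columns grow to the right and rows downward; lengths in mm; the calibration is good to about 2 mm. A picture is of the moment at which its call begins. camera_info takes no time and is no camera call.
- env.job_done(): hands the job in, once; it reports no verdict.
Trained networks look in the newest picture that a camera, given by its name, has taken for a name from the list of things; names that differ only in an ending like _2 or _b are one class to them, and where a whole thing is asked for, a point or a joint stands for the part that bears it (a point fixed in the world has none). Each returns a list of dicts, best first, with "p" (0 to 1); they miss things now and then, are a little off and sometimes report something else, mostly with a low value. They report only what shows in the picture. A call takes as long as a camera call.
- search_frame(camera, label): "rect" ([left, top, right, bottom] as shares, 0 to 1, of the picture: columns of its width, rows of its height, round what is visible of it).
- place_of(camera, label): "location" ([column, row] as shares, 0 to 1, of the picture: columns of its width, rows of its height: a listed point, or the origin of a listed thing).
The state is a dict: "time_s": time; "qpos": joint angles; "qvel": joint speeds; "effort": joint torques, N m; "ee_pos": TCP position; "ee_rot": TCP orientation; "force": force on the tool from outside, world axes, zero at the start; "torque": the same for the moment, N m; "gripper_width": finger opening in mm.
Only numpy, scipy, OpenCV 4.12 (cv2) and the standard library are available. Lean on these libraries where they do the work, as an engineer would, in place of code of your own. Each camera call takes 0.05 s, during which the arm holds its last target. There are 200 camera calls.

## Working session

There is one attempt and no reset: what is moved stays moved. The work goes in short steps, Python scripts to look and compute and a tool call to move; the robot and the scene stay as the last step left them, time stands still between calls to the robot, and variables do not carry over. Pictures are saved under pics/ and viewed, about 8 in all and at most 12, crops included, and the job is handed in when it is done.

Besides the shell and the picture viewer there is one more tool, called after "Emit:" as name(argument=value, ...), one argument or row to a line, values as JSON. drive_tool: Moves the arm, as the interface text tells. Its arguments: {"type":"object","properties":{"plan":{"type":"array"},"grip_force":{"type":"number"}},"required":["plan"]}

```bash
mkdir -p pics; cat > h.py <<'E'
import numpy as np,cv2
from workcell import state, grab_frame, camera_info, env, search_frame, place_of
def cam(n):
    c=camera_info(n);K=np.array(c["intrinsics"],float);o=np.array(c["origin"],float);R=np.array(c["orientation"],float)
    if R.size==3:
        from scipy.spatial.transform import Rotation as S
        R=S.from_euler('xyz',R,degrees=True).as_matrix()
    return K,o,R
def ray(n,uv):
    K,o,R=cam(n);d=R@np.linalg.inv(K)@np.array([uv[0],uv[1],1.]);return o,d/np.linalg.norm(d)
def atz(n,uv,z):
    o,d=ray(n,uv);return o+d*(z-o[2])/d[2]
def proj(n,p):
    K,o,R=cam(n);q=K@(R.T@(np.array(p,float)-o));return q[:2]/q[2]
def pl(n,l,z):
    out=[]
    for r in place_of(n,l)[:2]:
        uv=np.array(r["location"])*[640,480];out.append((round(r["p"],2),uv.round(1),atz(n,uv,z).round(1)))
    return out
E
python3 - <<'E'
from h import *
print(state());
for n in("scene","top"):
    print(camera_info(n));f=grab_frame(n);cv2.imwrite(f"pics/{n}0.png",f[:,:,::-1])
    for l,z in [("pin_grip",57),("pin_tip",8),("pin",8),("pin_stand",0),("platform",0),("pin_hole",18),("rack",18),("push_plate",44),("stop_face",45),("tip_box",0),("beaker",0),("pipette",0),("thumbscrew1",18)]:
        print(n,l,pl(n,l,z))
E
```

```text
{'time_s': 0.0, 'qpos': array([-6.90991405e+01,  1.83485731e+01,  8.97066054e+01, -7.57989588e-04,
        7.20455690e+01, -1.14482906e+00]), 'qvel': array([ 0.00499247,  0.01057492,  0.03133581, -0.00685622, -0.02312385,
       -0.04869268]), 'effort': array([-4.60581814e-04, -4.12464559e+01, -2.31976086e+01,  7.27878464e-02,
        4.57396335e-02, -1.48074710e-04]), 'ee_pos': array([ 215.64441449, -532.46804549,  213.14970728]), 'ee_rot': array([179.2650112 ,  89.89924992, 111.31093405]), 'force': array([-0.65750406, -0.5892722 , -0.31624524]), 'torque': array([-0.05462549, -0.02620098, -0.06957976]), 'gripper_width': 91.19928423562058}
{'intrinsics': array([[569.61303685,   0.        , 313.39494092],
       [  0.        , 569.61303685, 233.43467601],
       [  0.        ,   0.        ,   1.        ]]), 'origin': array([1039.5415882 ,  -73.95923852,  897.71980677]), 'orientation': array([-147.71717064,    0.28812176,   85.70056989])}
scene pin_grip [(0.75, array([471.5, 189. ]), array([436.1, 257.8,  57. ]))]
scene pin_tip [(0.48, array([461.9, 204.8]), array([436.5, 250.6,   8. ]
[... 2068 characters left out ...]
ay([366. , 233.6]), array([ 544.4, -153.2,   18. ])), (0.37, array([269.7, 282. ]), array([452.1,  40.8,  18. ]))]
top push_plate [(0.62, array([269.7, 283.2]), array([447.9,  38.3,  44. ]))]
top stop_face [(0.54, array([255.9, 207.6]), array([596.7,  64. ,  45. ]))]
top tip_box [(0.89, array([159.5, 203.7]), array([619.9, 267.9,   0. ]))]
top beaker [(0.86, array([477. , 298.9]), array([ 409.4, -372.8,    0. ])), (0.31, array([270.5, 282.3]), array([452.7,  40.9,   0. ]))]
top pipette [(0.59, array([470.7, 204.1]), array([ 604.2, -374.1,    0. ]))]
top thumbscrew1 [(0.52, array([347.1, 283.1]), array([ 446.2, -111.9,   18. ])), (0.42, array([375.9, 289.4]), array([ 432.4, -168.3,   18. ]))]
```

View pics/top0.png

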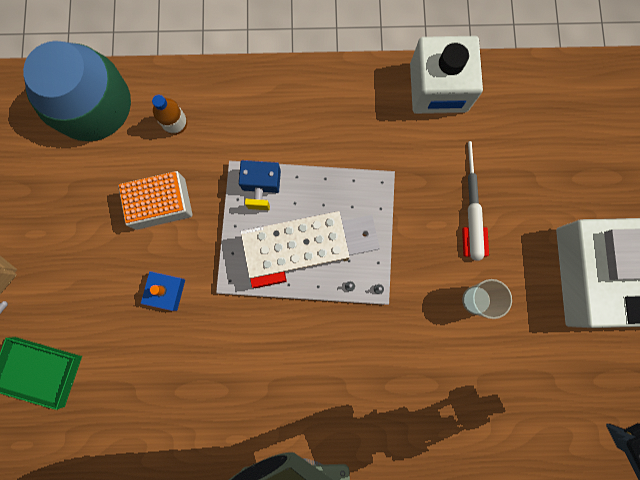

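View pics/scene0.png

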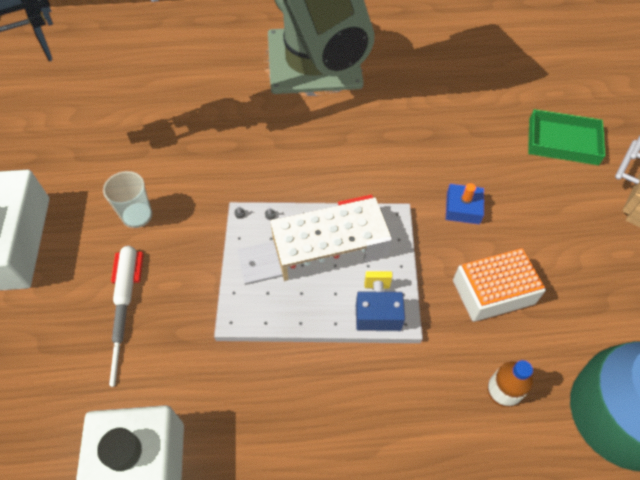

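```bash
cat > m.py <<'E'
from h import *
def tri(a,b):
    (o1,d1),(o2,d2)=a,b
    t=np.linalg.lstsq(np.c_[d1,-d2],o2-o1,rcond=None)[0]
    p,q=o1+t[0]*d1,o2+t[1]*d2
    return (p+q)/2,np.linalg.norm(p-q)
def avg(n,k=1): return cv2.imread(f"pics/{n}0.png")
E
python3 - <<'E'
from m import *
uv={}
for n,hc,kc in(("top",(365,233),(155,291)),("scene",(252,264),(470,192))):
    f=avg(n);g=cv2.cvtColor(f,cv2.COLOR_BGR2GRAY).astype(float)
    x,y=hc;w=g[y-6:y+7,x-6:x+7];print(n);print(w.astype(int))
    wt=np.clip(np.median(w)-15-w,0,None);Y,X=np.mgrid[y-6:y+7,x-6:x+7]
    h=np.array([(wt*X).sum(),(wt*Y).sum()])/wt.sum()
    x,y=kc;hsv=cv2.cvtColor(f,cv2.COLOR_BGR2HSV)[y-20:y+21,x-20:x+21]
    m=(hsv[...,0]>4)&(hsv[...,0]<18)&(hsv[...,1]>200)&(hsv[...,2]>110)
    Y,X=np.mgrid[y-20:y+21,x-20:x+21];b=np.array([X[m].mean(),Y[m].mean()])
    print('hole',h,atz(n,h,26),'knob',b,m.sum(),X[m].min(),X[m].max(),Y[m].min(),Y[m].max(),atz(n,b,8+43))
    uv[n]=(h,b)
for i in(0,1): print(tri(ray("top",uv["top"][i]),ray("scene",uv["scene"][i])))
# platform corners fit
for n,c in(("top",[(231,161),(394,172),(388,304),(218,293)]),("scene",[(421,339),(216,339),(230,203),(411,205)])):
    for q in c: print(n,q,atz(n,q,18).round(1))
E
```

```text
top
[[174 175 175 175 175 174 176 177 177 176 175 175 175]
 [176 176 179 177 177 177 177 176 175 173 173 173 173]
 [175 173 175 175 176 178 178 178 175 171 171 170 172]
 [173 171 173 175 167 150 145 147 167 175 172 171 172]
 [169 171 173 171 136  90  82  86 121 184 176 175 172]
 [171 173 176 171  85  58  61  66  73 161 178 173 171]
 [172 176 181 143  51  62  68  71  66 124 178 171 172]
 [174 176 179 113  42  55  60  63  80 119 184 177 177]
 [171 171 176 163  59  39  45  62 108 153 186 179 177]
 [173 173 177 188 155 117 109 131 143 174 177 175 173]
 [178 176 176 179 183 165 163 172 169 177 173 173 177]
 [173 172 173 171 173 175 177 177 178 176 176 179 178]
 [170 171 172 174 176 176 177 178 179 179 180 178 178]]
hole [364.94849959 233.34468775] [ 543.65224739 -150.22301468   26.        ] knob [157.19469027 289.04424779] 113 150 173 271 294 [441.5442054  251.00836663  51.        ]
scene
[[218 219 220 218 218 217 217 216 217 215 217 217 215]
 [218 218 216 214 214 214 213 214 219 222 219 218 218]
 [220 218 214 210 200 196 200 201 211 218 220 219 217]
 [219 217 209 194 176 167 164 176 191 
[... 453 characters left out ...]
18]
 [218 220 219 218 219 218 218 217 216 219 219 219 218]]
hole [251.7992278  263.26332046] [ 543.29223677 -149.35095341   26.        ] knob [468.71717172 191.62626263] 99 464 473 184 199 [437.37173742 253.74806187  51.        ]
(array([ 543.56443327, -149.73463998,   26.54072706]), np.float64(0.8580777195204675))
(array([441.31824967, 250.46202698,  56.28088632]), np.float64(2.3236489899588912))
top (231, 161) [701.9 117.9  18. ]
top (394, 172) [ 670.9 -215.5   18. ]
top (388, 304) [ 403.3 -190.9   18. ]
top (218, 293) [432.9 142.6  18. ]
scene (421, 339) [702.2 123.3  18. ]
scene (216, 339) [ 676.4 -211.    18. ]
scene (230, 203) [ 404.7 -188.9   18. ]
scene (411, 205) [436.2 151.4  18. ]
```

```bash
python3 - <<'E'
from m import *
from scipy.spatial.transform import Rotation as S
s=state();R=S.from_euler('xyz',s['ee_rot'],degrees=True).as_matrix()
print('tool axes',R.round(3),'jaw ang',np.degrees(np.arctan2(R[1,2],R[0,2])))
r={}
for n,kc,in(("top",(155,291)),("scene",(470,192))):
    f=avg(n);hsv=cv2.cvtColor(f,cv2.COLOR_BGR2HSV);x,y=kc
    m=((hsv[...,0]>3)&(hsv[...,0]<20)&(hsv[...,1]>170)&(hsv[...,2]>90)).astype(np.uint8)
    m2=np.zeros_like(m);m2[y-16:y+17,x-16:x+17]=m[y-16:y+17,x-16:x+17]
    N,l,st,c=cv2.connectedComponentsWithStats(m2);i=1+np.argmax(st[1:,4]);print(n,st[i],c[i]);r[n]=(l==i)
    Y,X=np.nonzero(l==i);r[n]=(X,Y,c[i])
print(tri(ray("top",r["top"][2]),ray("scene",r["scene"][2])))
# silhouette model fit: knob cylinder axis vertical, r9, z34..68
from scipy.optimize import minimize
def rect(n,p):
    a=np.linspace(0,2*np.pi,24,False)
    P=[proj(n,[p[0]+9*np.cos(t),p[1]+9*np.sin(t),z]) for t in a for z in(34,68)]
    h=cv2.convexHull((np.array(P,np.float32)));M=cv2.moments(h);return np.array([M['m10'],M['m01']])/M['m00'],M['m00']
for n in("top","scene"):
    q=minimize(lambda p:((rect(n,p)[0]-r[n][2])**2).sum(),[438,252],method='Nelder-Mead').x;print(n,q,rect(n,q),len(r[n][0]))
E
```

```text
tool axes [[ 0.     0.927  0.375]
 [-0.     0.375 -0.927]
 [-1.     0.     0.   ]] jaw ang -67.95312903384423
top [150 286  15   9 117] [156.8974359  289.94871795]
scene [463 183  12  18 142] [468.68309859 191.45070423]
(array([439.7104871 , 251.33311868,  54.62311986]), np.float64(1.9421777328841583))Traceback (most recent call last):
  File "<stdin>", line 20, in <module>
    res = _minimize_neldermead(fun, x0, args, callback, bounds=bounds,
                               **options)
    fxr = func(xr)
    fx = function(np.copy(x), *(wrapper_args + args))
  File "<stdin>", line 20, in <lambda>
  File "<stdin>", line 17, in rect
  File "h.py", line 14, in proj
    K,o,R=cam(n);q=K@(R.T@(np.array(p,float)-o));return q[:2]/q[2]
          ~~~^^^
  File "h.py", line 4, in cam
    c=camera_info(n);K=np.array(c["intrinsics"],float);o=np.array(c["origin"],float);R=np.array(c["orientation"],float)
ValueError: time passes only in moves, steps and waits
```

Emit:
drive_tool(
  plan=[
    [0, 0, 6.3, 18, 56, 0, 60],
    [0, 0, 12.6, 36, 112, 0, 60],
    [0, 0, 18.9, 54, 168, 0, 60],
    [0, 0, 25.2, 72, 224, 0, 60],
    [0, 0, 31.5, 90, 280, 0, 60],
    [0, 0, 37.8, 108, 336, 0, 60],
    [0, 0, 44.1, 126, 392, 0, 60],
    [0, 0, 50.4, 144, 448, 0, 60],
    [0, 0, 56.7, 162, 504, 0, 60],
    [0, 0, 63, 180, 560, 0, 60],
  ],
  grip_force=20,
)

```text
time_s: 2.65
ee_pos: [396.3, 29.0, 214.4]
ee_rot: [-2.0, 89.9, -6.8]
force: [0.9, -0.5, -0.4]
gripper_width: 60.1
```

```bash
python3 - <<'E'
s=open('h.py').read().replace("def cam(n):","import functools\n@functools.lru_cache(None)\ndef cam(n):");open('h.py','w').write(s)
E
python3 - <<'E'
from h import *
from scipy.optimize import minimize
def rect(n,p):
    a=np.linspace(0,2*np.pi,24,False)
    P=[proj(n,[p[0]+9*np.cos(t),p[1]+9*np.sin(t),z]) for t in a for z in(34,68)]
    M=cv2.moments(cv2.convexHull(np.array(P,np.float32)));return np.array([M['m10'],M['m01']])/M['m00'],M['m00']
for n,c in(("top",(156.9,289.9)),("scene",(468.7,191.5))):
    q=minimize(lambda p:((rect(n,p)[0]-c)**2).sum(),[438,252],method='Nelder-Mead').x;print(n,q,rect(n,q))
s=state();print(s)
E
```

```text
top [439.88003453 251.17176748] (array([156.89998944, 289.90001358]), 128.3105570373591)
scene [437.36167538 253.60339788] (array([468.70000206, 191.50001257]), 178.08506201999262)
{'time_s': 2.65, 'qpos': array([ 2.53559039e+00,  1.98023025e+00,  1.10339812e+02, -1.64580797e-02,
        6.75870062e+01,  7.27245170e+00]), 'qvel': array([ 6.66545793e+01,  1.44297183e+01, -1.50061706e+01, -1.08096805e-01,
        4.30244517e-02,  1.63146432e+01]), 'effort': array([ -4.97750312, -27.26173997, -20.74914336,   0.23414975,
         0.32940379,  -0.22860462]), 'ee_pos': array([396.28694901,  28.97094747, 214.40493344]), 'ee_rot': array([-2.02974197, 89.90581016, -6.76034048]), 'force': array([ 0.89492834, -0.50762527, -0.41366962]), 'torque': array([-0.04628131, -0.16197371,  0.00326604]), 'gripper_width': 60.133434552801205}
```

Emit:
drive_tool(
  plan=[
    [0, 0, 0, 10, 52, 0, 60],
    [0, 0, 0, 20, 104, 0, 60],
    [0, 0, 0, 30, 156, -20, 60],
    [0, 0, 0, 40, 208, -50, 60],
    [0, 0, 0, 42, 223, -90, 60],
    [0, 0, 0, 42.5, 223.4, -120, 60],
    [0, 0, 0, 42.5, 223.4, -120, 60],
    [0, 0, 0, 42.5, 223.4, -150, 60],
    [0, 0, 0, 42.5, 223.4, -176, 60],
    [0, 0, 0, 42.5, 223.4, -176, 60],
  ],
)

```text
time_s: 3.9
ee_pos: [438.6, 251.9, 38.5]
ee_rot: [-64.9, 89.9, -69.7]
force: [0.8, -0.1, 0.2]
gripper_width: 60.1
```

Emit:
drive_tool(
  plan=[
    [0, 0, 0, 0, 0, 0, 30],
    [0, 0, 0, 0, 0, 0, 14],
    [0, 0, 0, 0, 0, 0, 14],
    [0, 0, 0, 0, 0, 0, 14],
    [0, 0, 0, 0, 0, 0, 14],
    [0, 0, 0, 0, 0, 0, 14],
  ],
)

```text
time_s: 4.65
ee_pos: [438.7, 252.0, 38.7]
ee_rot: [-47.3, 89.9, -52.1]
force: [0.0, -0.6, 3.1]
gripper_width: 17.8
```

Emit:
drive_tool(
  plan=[
    [0, 0, 0, 0, 0, 25, 14],
    [0, 0, 0, 0, 0, 60, 14],
    [0, 0, 0, 0, 0, 110, 14],
    [0, 0, 0, 13, -50, 115, 14],
    [0, 0, 0, 26, -100, 115, 14],
    [0, 0, 0, 39, -150, 115, 14],
    [0, 0, 0, 52, -200, 115, 14],
    [0, 0, 0, 65, -250, 115, 14],
    [0, 0, 0, 78, -300, 115, 14],
    [0, 0, 0, 91, -350, 115, 14],
  ],
)

```text
time_s: 5.9
ee_pos: [529.8, -99.7, 153.5]
ee_rot: [-52.3, 90.0, -57.1]
force: [0.9, 1.0, 0.2]
gripper_width: 17.7
```

```bash
python3 - <<'E'
from h import *
s=state();print(s['ee_pos'],s['gripper_width'],s['ee_rot']); print(np.array([543.5,-149.8,75])-s['ee_pos'])
E
```

```text
[529.76925879 -99.68160351 153.47759415] 17.699247774644874 [-52.32582454  89.96288896 -57.09741323]
[ 13.73074121 -50.11839649 -78.47759415]
```

Emit:
drive_tool(
  plan=[
    [0, 0, 0, 13.7, -50.1, -10, 14],
    [0, 0, 0, 13.7, -50.1, -40, 14],
    [0, 0, 0, 13.7, -50.1, -70, 14],
    [0, 0, 0, 13.7, -50.1, -78, 14],
    [0, 0, 0, 13.7, -50.1, -78, 14],
    [0, 0, 0, 13.7, -50.1, -78, 14],
  ],
)

```text
time_s: 6.65
ee_pos: [544.4, -149.9, 76.7]
ee_rot: [-19.7, 89.8, -24.5]
force: [0.1, -0.1, 0.1]
gripper_width: 17.3
```

```bash
python3 - <<'E'
from h import *
s=state();print(s['ee_pos'],s['gripper_width'])
out=[]
for n in("top","scene"):
    f=grab_frame(n);cv2.imwrite(f"pics/{n}1.png",f[:,:,::-1])
    for l in("pin_tip","pin_hole","pin"): print(n,l,pl(n,l,s['ee_pos'][2]-30.5))
    c=np.round(proj(n,[543.5,-149.8,45])).astype(int);x,y=c
    out.append(cv2.resize(f[y-40:y+40,x-40:x+40,::-1],(400,400),interpolation=cv2.INTER_CUBIC)); print(n,c-40,proj(n,[543.5,-149.8,26]))
cv2.imwrite("pics/c1.png",np.hstack(out))
E
```

```text
[ 544.42420122 -149.86023704   76.71964046] 17.27110717777703
top pin_tip []
top pin_hole []
top pin []
top [326 192] [364.73913876 233.42502507]
scene pin_tip []
scene pin_hole [(0.9, array([252.7, 265.9]), array([ 560.1, -146.2,   46.2])), (0.37, array([138. , 218.8]), array([ 447. , -350.5,   46.2]))]
scene pin []
scene [210 218] [251.54487243 263.38391455]
```

View pics/c1.png

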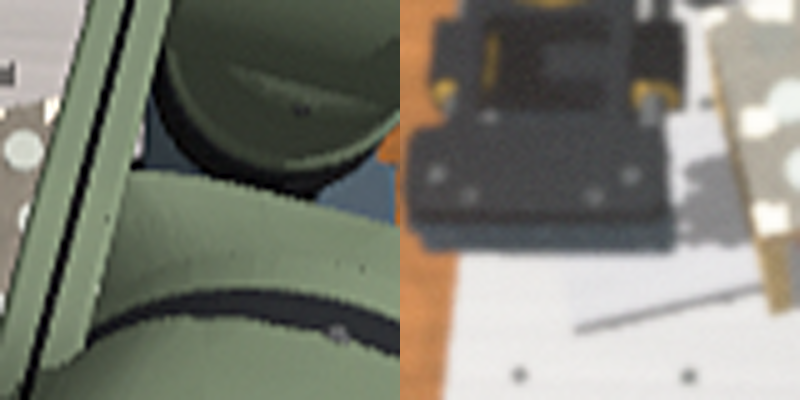

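Emit:
drive_tool(
  plan=[
    [0, 0, -10, 0, 0, 0, 14],
    [0, 0, -20, 0, 0, 0, 14],
    [0, 0, -30, 0, 0, 0, 14],
    [0, 0, -40, 0, 0, 0, 14],
    [0, 0, -50, 0, 0, 0, 14],
    [0, 0, -60, 0, 0, 0, 14],
    [0, 0, -70, 0, 0, 0, 14],
    [0, 0, -80, 0, 0, 0, 14],
    [0, 0, -90, 0, 0, 0, 14],
    [0, 0, -90, 0, 0, 0, 14],
  ],
)

```text
time_s: 8.3
ee_pos: [543.6, -149.8, 75.8]
ee_rot: [-33.0, 89.9, -127.7]
force: [0.2, 0.0, -0.2]
gripper_width: 18.0
```

```bash
python3 - <<'E'
from h import *
s=state();print(s['ee_pos'],s['gripper_width'],s['ee_rot'])
out=[]
for n in("top","scene"):
    f=grab_frame(n);cv2.imwrite(f"pics/{n}2.png",f[:,:,::-1])
    for l in("pin_tip","pin_hole","pin"): print(n,l,pl(n,l,s['ee_pos'][2]-30.5))
    c=np.round(proj(n,[543.5,-149.8,45])).astype(int);x,y=c
    out.append(cv2.resize(f[y-40:y+40,x-40:x+40,::-1],(400,400),interpolation=cv2.INTER_CUBIC)); print(n,c-40,proj(n,[543.5,-149.8,26]))
cv2.imwrite("pics/c2.png",np.hstack(out))
E
```

```text
[ 543.56599152 -149.79756523   75.7867265 ] 17.951214748214724 [ -33.04028844   89.9409795  -127.69215295]
top pin_tip [(0.53, array([475.3, 298.2]), array([ 409.7, -354.5,   45.3]))]
top pin_hole []
top pin []
top [326 192] [364.73913876 233.42502507]
scene pin_tip [(0.54, array([250.4, 255.7]), array([ 539.1, -149.9,   45.3]))]
scene pin_hole [(0.62, array([247. , 264.8]), array([ 556.7, -156. ,   45.3]))]
scene pin [(0.7, array([247.3, 257.5]), array([ 542.3, -155.2,   45.3]))]
scene [210 218] [251.54487243 263.38391455]
```

View pics/c2.png

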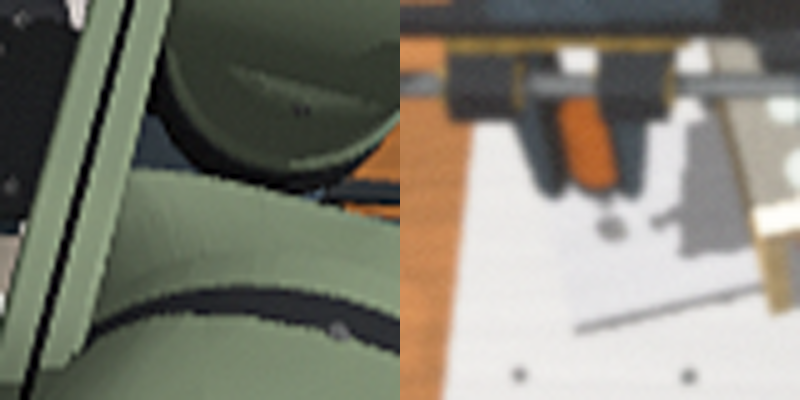

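```bash
python3 - <<'E'
from h import *
f=cv2.imread("pics/scene2.png");g=cv2.cvtColor(f,cv2.COLOR_BGR2GRAY)
print(proj("scene",[543.57,-149.8,45.3]),proj("scene",[543.57,-149.8,67.3]))
print("cols 240..264");
for y in range(248,272): print(y,*g[y,240:265])
cv2.imwrite("pics/c3.png",cv2.resize(f[235:275,230:275],(675,600),interpolation=cv2.INTER_CUBIC))
E
```

```text
[250.46186545 257.93904564] [249.18181305 251.46650207]
cols 240..264
248 57 50 57 80 100 107 113 120 120 120 119 106 83 68 73 79 80 83 108 165 213 228 228 228 228
249 54 52 60 78 101 107 114 119 117 120 117 108 89 70 69 77 80 82 116 170 214 226 230 227 227
250 61 55 58 73 96 111 112 116 120 120 118 107 90 75 68 76 82 89 119 171 214 226 229 229 228
251 61 49 57 70 93 106 115 117 119 119 116 111 96 75 73 79 80 91 122 178 218 227 228 228 226
252 64 55 57 72 90 107 113 120 118 120 122 114 102 81 72 75 77 94 133 187 219 225 230 229 227
253 63 57 61 72 89 101 107 114 118 118 117 114 101 82 67 78 84 94 138 189 223 229 230 231 228
254 67 61 71 93 104 102 100 107 109 114 108 105 94 77 69 75 82 93 138 194 224 230 232 232 228
255 74 67 92 127 144 129 103 98 99 98 95 94 90 84 77 80 84 101 148 200 224 230 229 229 227
256 89 94 123 166 187 171 141 116 104 99 95 95 112 123 108 98 97 122 166 212 225 228 228 228 223
257 135 140 169 199 217 213 190 166 149 127 115 121 149 169 161 144 136 159 196 219 227 227 227 226 224
258 197 196 212 225 228 226 222 211 195 173 154 152 172 201 204 195 188 199 219 22
[... 673 characters left out ...]
 227 227 225 211 186 167 162 169 180 202 221 225 227 226 226 224 225 225 226
266 230 229 227 228 226 226 227 228 226 222 213 200 196 198 208 220 225 227 228 228 228 229 228 229 227
267 231 230 228 227 227 226 228 227 227 226 226 223 222 220 224 227 229 229 229 229 231 230 232 229 225
268 233 229 226 226 230 227 228 228 228 230 229 229 228 228 230 230 230 230 230 231 231 230 230 229 222
269 232 230 229 228 229 230 229 228 230 229 229 230 231 231 229 229 229 230 229 230 230 230 228 229 225
270 231 230 229 229 230 230 230 229 228 230 229 229 230 230 229 229 229 229 229 229 229 229 228 231 229
271 231 231 230 231 231 228 229 231 231 229 230 229 227 229 229 229 229 229 228 229 230 228 230 228 230
```

View pics/c3.png

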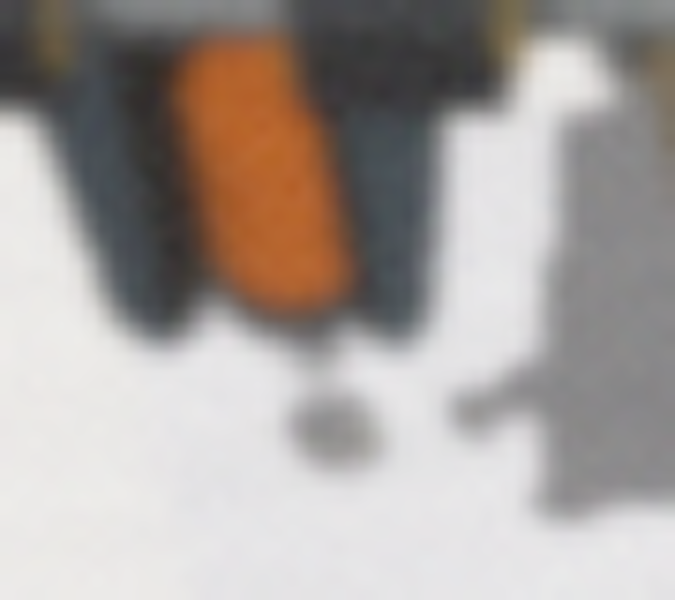

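Emit:
drive_tool(
  plan=[
    [0, 0, 0, 0, 0, -8, 14],
    [0, 0, 0, 0, 0, -15, 14],
    [0, 0, 0, 0, 0, -19, 14],
    [0, 0, 0, 0, 0, -22, 14],
    [0, 0, 0, 0, 0, -24, 14],
    [0, 0, 0, 0, 0, -24, 14],
  ],
)

```text
time_s: 9.45
ee_pos: [543.4, -149.7, 51.6]
ee_rot: [-54.4, 89.9, -149.1]
force: [-0.1, 0.5, -0.9]
gripper_width: 17.2
```

Emit:
drive_tool(
  plan=[
    [0, 0, 0, 0, 0, -2, 14],
    [0, 0, 0, 0, 0, -4, 14],
    [0, 0, 0, 0, 0, -6, 14],
    [0, 0, 0, 0, 0, -8, 14],
    [0, 0, 0, 0, 0, -8, 14],
  ],
)

```text
time_s: 10.07
ee_pos: [542.2, -148.9, 42.8]
ee_rot: [-98.0, 89.8, 167.2]
force: [-2.8, 3.9, -1.8]
gripper_width: 17.3
```

Emit:
drive_tool(
  plan=[
    [0, 0, 0, -0.3, 0.4, -2, 14],
    [0, 0, 0, -0.3, 0.4, -4, 14],
    [0, 0, 0, -0.3, 0.4, -6, 14],
    [0, 0, 0, -0.3, 0.4, -8, 14],
    [0, 0, 0, -0.3, 0.4, -8, 14],
  ],
)

```text
time_s: 10.7
ee_pos: [542.0, -148.6, 34.8]
ee_rot: [-97.7, 89.8, 167.5]
force: [-2.5, 2.8, 1.2]
gripper_width: 17.2
```

Emit:
drive_tool(
  plan=[
    [0, 0, 0, -0.2, 0.3, -1.5, 14],
    [0, 0, 0, -0.2, 0.3, -2.5, 14],
    [0, 0, 0, -0.2, 0.3, -2.5, 14],
  ],
)

```text
time_s: 11.08
ee_pos: [542.2, -148.6, 34.6]
ee_rot: [-86.1, 89.9, 179.2]
force: [-5.5, 3.0, 15.7]
gripper_width: 17.6
```

Emit:
drive_tool(
  plan=[
    [0, 0, 0, 0, 0, 0, 32],
    [0, 0, 0, 0, 0, 0, 32],
    [0, 0, 0, 0, 0, 0, 32],
    [0, 0, 0, 0, 0, 0, 32],
    [0, 0, 0, 0, 0, 15, 32],
    [0, 0, 0, 0, 0, 50, 32],
    [0, 0, 0, 0, 0, 95, 32],
    [0, 0, 0, -30, 20, 110, 32],
    [0, 0, 0, -80, 50, 110, 20],
    [0, 0, 0, -130, 100, 110, 0],
  ],
)

```text
time_s: 12.32
ee_pos: [417.0, -54.0, 145.7]
ee_rot: [-6.2, 90.0, -101.0]
force: [0.5, 0.6, 0.2]
gripper_width: 14.8
```

```bash
python3 - <<'E'
from h import *
s=state();print(s['ee_pos'],s['gripper_width'],s['ee_rot'],s['force'])
out=[]
f=grab_frame("scene");cv2.imwrite("pics/scene3.png",f[:,:,::-1])
for l,z in(("pin_tip",4),("pin_grip",53),("pin_hole",18),("rack",18),("push_plate",44)): print(l,pl("scene",l,z))
print([proj("scene",[542,-148.8,z]) for z in(64,30)])
cv2.imwrite("pics/c4.png",cv2.resize(f[180:350,210:430,::-1],(776,600),interpolation=cv2.INTER_CUBIC))
E
```

```text
[416.96969359 -53.95899439 145.71444929] 14.814285383019861 [  -6.17562202   89.99362723 -101.02891803] [0.46297384 0.55018913 0.21476379]
pin_tip [(0.74, array([377.7, 278.7]), array([579.3,  70.1,   4. ])), (0.64, array([252.8, 270.7]), array([ 546.2, -149.7,    4. ]))]
pin_grip [(0.67, array([250.7, 254. ]), array([ 540.3, -148.6,   53. ]))]
pin_hole [(0.78, array([250.8, 264.7]), array([ 541.6, -151.8,   18. ])), (0.3, array([121.8, 311.2]), array([ 614.3, -370.2,   18. ]))]
rack [(0.94, array([254.4, 267.1]), array([ 546.9, -145.6,   18. ]))]
push_plate [(0.69, array([353.8, 208.6]), array([453.8,  39.6,  44. ]))]
[array([249.95259679, 251.61798742]), array([251.88119351, 261.47797531])]
```

View pics/c4.png

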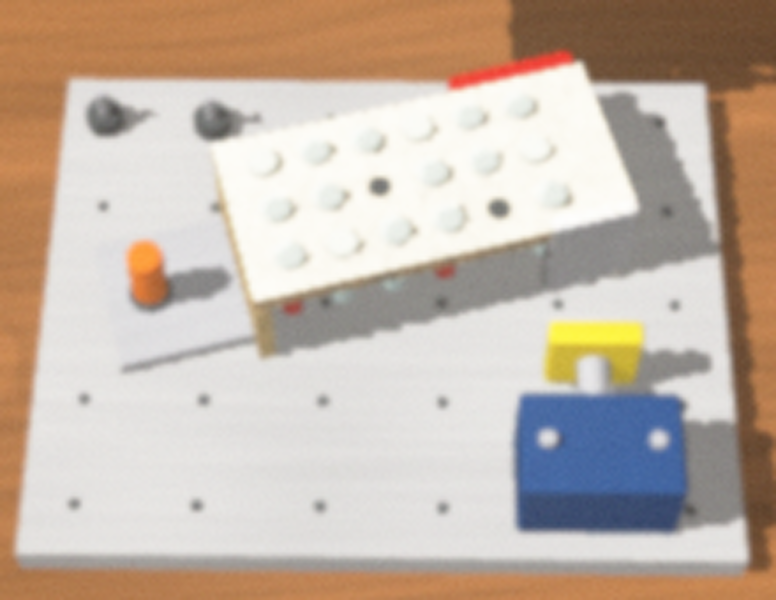

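```bash
python3 - <<'E'
from h import *
P=lambda x,y,z: atz("scene",(210+x*220/776,180+y*170/600),z)[:2]
for a,b,z in(((213,148),(583,65),70),((258,303),(637,210),70),((122,369),(250,340),26),((450,82),(572,58),66)):
    p,q=P(*a,z),P(*b,z);d=q-p;print(p,q,np.degrees(np.arctan2(-d[0],d[1])))
# platform edges z18
for a,b in(((68,78),(706,82)),((17,555),(748,560))):
    p,q=P(*a,18),P(*b,18);d=q-p;print('plat',p,q,np.degrees(np.arctan2(-d[0],d[1])))
h=np.array([542.4,-149.2])
from numpy import cos,sin,radians as r
for pw in(-4.5,-5,-5.5):
  for th in(0,14,15.5,17):
    a=r(pw+th);R=np.array([[cos(a),-sin(a)],[sin(a),cos(a)]]);print(pw,th,'push',(h+R@[-62,203]).round(1),'strike',(h+R@[46,213]).round(1),'normal',R[:,0].round(3))
E
```

```text
[ 488.29550875 -111.81652865] [452.60655691  76.9067531 ] 10.708593646339764
[577.31309653 -93.73196274] [540.27436424  91.47369688] 11.30921866750549
[ 584.18095546 -162.40888352] [573.11484984 -99.65871577] 10.001379672711595
[454.99161898   9.11834792] [444.96858247  72.62705194] 8.968530341893947
plat [ 402.53590864 -190.30071923] [432.0139664  150.49436992] -4.9436595111850234
plat [ 673.15552104 -212.94398816] [701.72141756 125.09238437] -4.830326135111864
-4.5 0 push [496.5  58. ] strike [605.   59.5] normal [ 0.997 -0.078]
-4.5 14 push [447.7  40.8] strike [552.6  68.5] normal [0.986 0.165]
-4.5 15.5 push [442.8  38.2] strike [546.9  68.7] normal [0.982 0.191]
-4.5 17 push [437.9  35.6] strike [541.2  68.7] normal [0.976 0.216]
-5 0 push [498.3  58.4] strike [606.8  59. ] normal [ 0.996 -0.087]
-5 14 push [449.4  41.6] strike [554.5  68.4] normal [0.988 0.156]
-5 15.5 push [444.4  39.1] strike [548.8  68.6] normal [0.983 0.182]
-5 17 push [439.5  36.5] strike [543.1  68.7] normal [0.978 0.208]
-5.5 0 push [500.1  58.8] strike [608.6  58.4] normal [ 0.995 -0.096]
-5.5 14 push [451.1  42.4] strike [556.4  68.3] normal [0.989 0.148]
-5.5 15.5 push [446.1  39.9] strike [550.7  68.6] normal [0.985 0.174]
-5.5 17 push [441.2  37.4] strike [545.   68.7] normal [0.98  0.199]
```

Emit:
drive_tool(
  plan=[
    [0, 0, 5, -4, 30, 0, 0],
    [0, 0, 10, -8, 65, 0, 0],
    [0, 0, 15, -8.5, 86, 0, 0],
    [0, 0, 15, -8.5, 86, -20, 0],
    [0, 0, 15, -8.5, 86, -60, 0],
    [0, 0, 15, -8.5, 86, -95, 0],
    [0, 0, 15, -8.5, 86, -115, 0],
    [0, 0, 15, -8.5, 86, -115, 0],
  ],
)

```text
time_s: 13.62
ee_pos: [411.2, 30.6, 29.4]
ee_rot: [-84.4, 89.9, -164.2]
force: [0.2, -0.0, -0.3]
gripper_width: 0.7
```

Emit:
drive_tool(
  plan=[
    [0, 0, 0, 7, 2, 0, 0],
    [0, 0, 0, 12, 4, 0, 0],
    [0, 0, 0, 15, 5, 0, 0],
    [0, 0, 0, 18, 6, 0, 0],
    [0, 0, -1, 21, 7.5, 0, 0],
    [0, 0, -2, 24, 9, 0, 0],
    [0, 0, -3, 27, 11, 0, 0],
    [0, 0, -4, 30, 12.5, 0, 0],
    [0, 0, -5, 33, 14, 0, 0],
    [0, 0, -5.5, 35.5, 15.5, 0, 0],
  ],
)

```text
time_s: 14.88
ee_pos: [447.0, 46.2, 29.3]
ee_rot: [-82.8, 89.9, -168.1]
force: [-0.2, -0.3, -0.2]
gripper_width: 0.5
```

```bash
python3 - <<'E'
from h import *
s=state();print(s['ee_pos'],s['force'],s['ee_rot'])
f=grab_frame("scene");cv2.imwrite("pics/scene4.png",f[:,:,::-1])
for l,z in(("push_plate",44),("stop_face",45)): print(l,pl("scene",l,z))
cv2.imwrite("pics/c5.png",cv2.resize(f[180:350,210:430,::-1],(776,600),interpolation=cv2.INTER_CUBIC))
E
```

```text
[446.98055636  46.1974031   29.34044181] [-0.17691189 -0.26351002 -0.20485343] [ -82.77059115   89.86474371 -168.1048149 ]
push_plate [(0.74, array([356.5, 213.7]), array([465.3,  43.2,  44. ]))]
stop_face [(0.57, array([377.9, 281.3]), array([605.3,  63.1,  45. ]))]
```

View pics/c5.png

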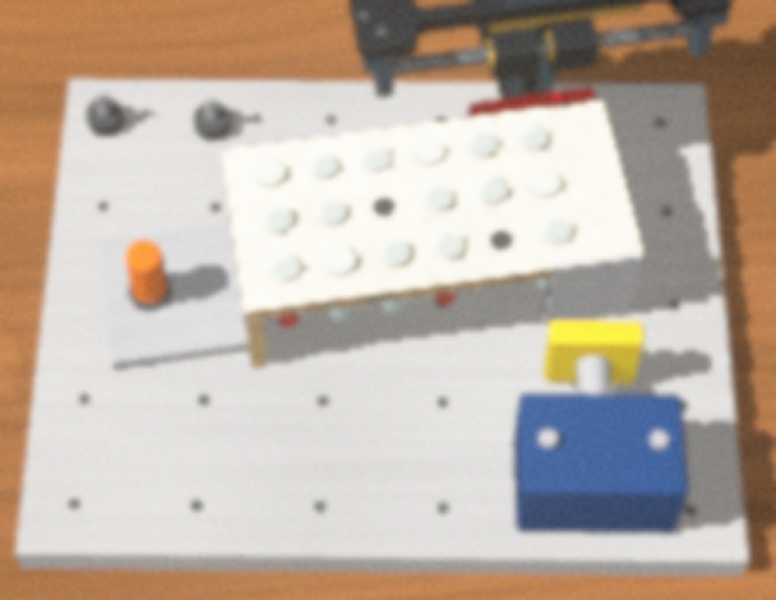

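Emit:
drive_tool(
  plan=[
    [0, 0, -1, 3, 1.4, 0, 0],
    [0, 0, -2, 6, 2.8, 0, 0],
    [0, 0, -3, 9, 4.2, 0, 0],
    [0, 0, -4, 12, 5.4, 0, 0],
    [0, 0, -5, 15, 6.7, 0, 0],
    [0, 0, -5.5, 18, 7.8, 0, 0],
    [0, 0, -5.5, 18.8, 8.1, 0, 0],
    [0, 0, -5.5, 18.8, 8.1, 0, 0],
  ],
)

```text
time_s: 16.02
ee_pos: [466.2, 54.3, 29.5]
ee_rot: [-80.6, 89.9, -171.4]
force: [0.0, -0.1, -0.8]
gripper_width: 0.5
```

Emit:
drive_tool(
  plan=[
    [0, 0, -0.5, 2, 0.7, 0, 0],
    [0, 0, -1, 4, 1.4, 0, 0],
    [0, 0, -1.5, 5.5, 2, 0, 0],
    [0, 0, -2, 7, 2.6, 0, 0],
    [0, 0, -2, 8, 3, 0, 0],
    [0, 0, -2, 8, 3, 0, 0],
  ],
)

```text
time_s: 16.77
ee_pos: [473.2, 57.4, 29.2]
ee_rot: [-85.7, 89.8, -178.5]
force: [-4.9, 1.9, 1.2]
gripper_width: 0.4
```

Emit:
drive_tool(
  plan=[
    [0, 0, -0.5, 1.5, 0.3, 0, 0],
    [0, 0, -1, 3, 0.6, 0, 0],
    [0, 0, -1.5, 4.5, 0.9, 0, 0],
    [0, 0, -1.5, 4.5, 0.9, 0, 0],
    [0, 0, -1.5, 4.5, 0.9, 0, 0],
    [0, 0, -1.5, 4.5, 0.9, 0, 0],
  ],
)

```text
time_s: 17.52
ee_pos: [475.6, 58.5, 28.7]
ee_rot: [-86.5, 89.6, 179.2]
force: [-5.8, 2.3, 0.6]
gripper_width: 0.6
```

```bash
python3 - <<'E'
from h import *
s=state();print(s['ee_pos'],s['force'],s['ee_rot'])
f=grab_frame("scene");cv2.imwrite("pics/scene5.png",f[:,:,::-1]);F=[]
for i in range(4):
    grab_frame("scene");F.append(state()['force'])
print(np.array(F).round(1))
# yellow pad shift vs. initial
def yel(p):
    h=cv2.cvtColor(cv2.imread(p),cv2.COLOR_BGR2HSV);m=(h[...,0]>22)&(h[...,0]<35)&(h[...,1]>170)&(h[...,2]>120);m[:,:350]=0;m[:,410:]=0;m[:260]=0;m[310:]=0
    Y,X=np.nonzero(m);return Y.min(),Y.max(),X.min(),X.max(),Y.mean(),X.mean()
print(yel("pics/scene4.png"),yel("pics/scene5.png"))
cv2.imwrite("pics/c6.png",cv2.resize(f[180:350,210:430,::-1],(776,600),interpolation=cv2.INTER_CUBIC))
E
```

```text
[475.62176768  58.46529152  28.66201479] [-5.76076194  2.25775413  0.64182288] [-86.48937497  89.55412239 179.20984158]
[[-7.   2.6  1.1]
 [-7.3  0.6  1.7]
 [-7.6  2.3  1.6]
 [-7.3  1.4  0.7]]
(np.int64(272), np.int64(286), np.int64(366), np.int64(390), np.float64(277.57751937984494), np.float64(377.8178294573643)) (np.int64(275), np.int64(289), np.int64(366), np.int64(391), np.float64(281.0416666666667), np.float64(378.155303030303))
```

View pics/c6.png

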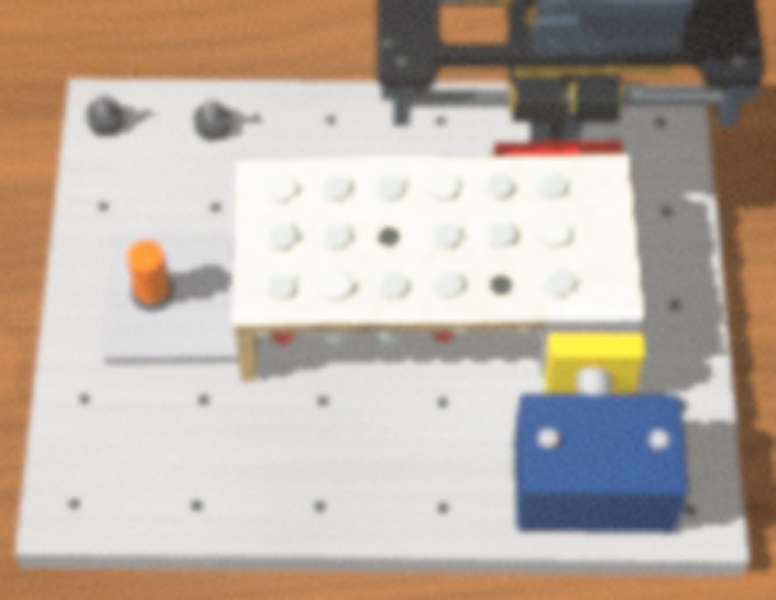

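Emit:
drive_tool(
  plan=[
    [0, 0, -0.3, 3, 0.5, 0, 0],
    [0, 0, -0.6, 4.5, 1, 0, 0],
    [0, 0, -0.6, 6, 1.2, 0, 0],
    [0, 0, -0.6, 6, 1.2, 0, 0],
    [0, 0, -0.6, 6, 1.2, 0, 0],
    [0, 0, -0.6, 6, 1.2, 0, 0],
    [0, 0, -0.6, 6, 1.2, 0, 0],
    [0, 0, -0.6, 6, 1.2, 0, 0],
  ],
)

```text
time_s: 18.77
ee_pos: [478.2, 59.8, 28.0]
ee_rot: [-86.1, 89.1, 179.0]
force: [-8.8, 1.3, 2.9]
gripper_width: 0.4
```

```bash
cat > chk.py <<'E'
from h import *
s=state();print(s['ee_pos'],s['force'],s['ee_rot'])
def yel(f):
    h=cv2.cvtColor(f,cv2.COLOR_BGR2HSV);m=(h[...,0]>22)&(h[...,0]<35)&(h[...,1]>170)&(h[...,2]>120);m[:,:350]=0;m[:,410:]=0;m[:260]=0;m[310:]=0
    Y,X=np.nonzero(m);return np.array([X.mean(),Y.min()]),m
def edge(f): # subpixel top (visible) edge of yellow pad: yellow-ness row profile at cols 370..386
    b=f[262:300,370:387].astype(float);y=(b[...,2]+b[...,1])/2-b[...,0];p=y.mean(1);t=p.max()/2;i=np.argmax(p>t);return 262+i-1+(t-p[i-1])/(p[i]-p[i-1])
F=[];E=[]
for i in range(8):
    f=grab_frame("scene")[:,:,::-1].copy();F.append(state()['force']);E.append(edge(f))
cv2.imwrite("pics/scene6.png",f)
print(np.array(F).round(1))
e0=edge(cv2.imread("pics/scene4.png"))
# pad top edge z 18.. pad centre z45, top z67
P=lambda r:atz("scene",(378,r),67)[:2]
ax=np.array([.9963,-.0854])
print([round(float((P(e)-P(e0))@ax/1),2) for e in E], round(float((P(edge(cv2.imread("pics/scene5.png")))-P(e0))@ax),2))
E
python3 chk.py
```

```text
[478.15711553  59.81959947  27.98987011] [-8.84220855  1.30342543  2.85316614] [-86.06046063  89.14432647 179.03169801]
[[-9.6  2.4  3. ]
 [-9.7  2.3  2.5]
 [-9.6  1.5  3.3]
 [-9.9  2.1  2.9]
 [-9.3  2.4  2.5]
 [-9.6  1.9  2.1]
 [-9.3  1.3  2.4]
 [-9.4  2.   3.2]]
[9.02, 9.02, 9.02, 9.0, 9.01, 9.0, 9.01, 9.0] 6.49
```

Emit:
drive_tool(
  plan=[
    [0, 0, 0, 4.5, 1, 0.5, 0],
    [0, 0, 0, 5.2, 1, 0.5, 0],
    [0, 0, 0, 5.2, 1, 0.5, 0],
    [0, 0, 0, 5.2, 1, 0.5, 0],
    [0, 0, 0, 5.2, 1, 0.5, 0],
    [0, 0, 0, 5.2, 1, 0.5, 0],
    [0, 0, 0, 5.2, 1, 0.5, 0],
    [0, 0, 0, 5.2, 1, 0.5, 0],
  ],
)

```text
time_s: 20.18
ee_pos: [479.0, 60.8, 27.7]
ee_rot: [-85.0, 88.6, -179.9]
force: [-10.9, 1.4, 3.1]
gripper_width: 0.1
```

```bash
python3 chk.py; python3 - <<'E'
from h import *
a=cv2.imread("pics/scene6.png");cv2.imwrite("pics/c7.png",cv2.resize(a[150:350,100:430],(792,480),interpolation=cv2.INTER_CUBIC))
E
```

```text
[479.04665491  60.77272544  27.65058854] [-10.86885013   1.35818211   3.10354498] [ -84.95008677   88.63100618 -179.8744806 ]
[[-10.5   0.7   3.4]
 [-10.    0.9   3.2]
 [-11.1   1.6   3.3]
 [-10.5   1.1   3.9]
 [-10.8   1.9   4.3]
 [-10.2   0.3   4.4]
 [-10.5   1.2   3. ]
 [-10.7   2.1   2.6]]
[10.14, 10.16, 10.14, 10.14, 10.15, 10.15, 10.14, 10.15] 6.49
```

View pics/c7.png

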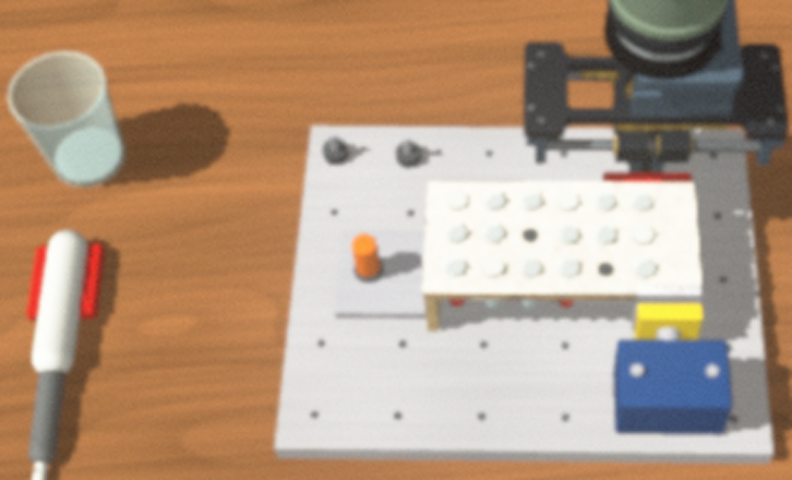

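Steady at 10.1 mm of stop travel and about 10.5 N. The rack is square, the pin (orange, around 366,258 in this crop) is home and the bystanders are where they were. I'm handing the job in.

```bash
python3 -c "
from workcell import env
print(env.job_done())"
```

```text
the job is handed in; nothing more can be done
None
```

The pin is fully down through the rack's tab and the platform and was let go. The rack is swung square against the yellow stop, and the arm is still pushing on the red block. I handed the job in at about 20.6 s; no verdict came back.

**Last checks:**
- **Stop travel:** pushed in 10.1 mm as measured in the scene camera, unchanged over eight frames.
- **Push force:** about 10.5 N at the wrist, which matches the stop reading once the lever arm is allowed for. I went in slowly, in steps of 5 N, then 7 N, 9.5 N and 10.5 N.
- **Pin:** I felt about 16 N of upward resistance when it seated. After release the camera showed the collar on the tab and the pin upright, within about 2 mm of where I expected it.
- **Other items:** the thumbscrews, beaker and pipette look unmoved in the last picture. The tip box was outside the last picture I viewed, but the arm stayed well clear of it.

**Smaller points:**
- The two cameras disagreed by 1–2 mm on the hole and pin positions; I made up the rest by feel while inserting.
- The fingers felt about 3 N of upward drag and tilted about 1.4° during the final push. I put this down to rubbing on the red block, since the fingertips should be about 10 mm above the plate.

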